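# Release the arrow marker with the stand's underside knob

### The job

The arrow-shaped marker is locked in the slotted stand by a keeper bar. Turn the knob on the underside of the stand's tongue fully to its open stop, lift the arrow out and set it down (do not drop it) standing upright on the middle of the cassette with the arrow pointing at the cassette's carrying handle, then turn the knob back to its closed stop so that the other pieces are locked in again. Leave the wedge, the square, the probe and the tweezers as they are.

Things in the scene. Friction and masses are not known exactly. Their poses are not given: they have to be found in the camera images.
- stand: milky acrylic slotted stand, fixed, 100 (x) x 200 (y) x 90 mm high; origin on the worktop under its block's centre, z up, +x away from the robot. Three slots 49 x 27 mm, 12 mm deep, in its top at x = 0, y = -60, 0, +60 mm. A tongue 16 mm wide, 12 mm thick (z 78 to 90 mm) sticks out in front to x = -145 mm at y = 0, the knob under its end
- knob_grip (a point): centre of the round black knob, diameter 48 mm, z 49 to 75 mm, under the tongue's end: on its vertical axis, 62 mm above the worktop (x = -135 mm, y = 0 of the stand; axes as the stand's, not turning). Wider than the tongue: fingers from above, one each side of the tongue (closing along the stand's y, or up to 45 degrees off), hold its rim. Free space all round and below
- knob (a joint): knob angle, rad: 0 = closed stop, 1.2 = open stop; starts at 0 to 0.3. It grows as the knob turns CLOCKWISE SEEN FROM ABOVE (anticlockwise for someone looking up at it). Stays where it is left; friction about 0.06 Nm
- keeper (a joint): travel of the keeper bar, m: 0.012 per rad of the knob. Flat steel bar, 18 x 186 x 4 mm, along the stand's y, 3 mm above the rear (+x) ends of all the feet. At 0 it covers 8 mm of the feet; it slides to the stand's +x as the knob opens and is clear of them beyond 0.009
- arrow_center (a point): purple arrow marker, loose, about 110 g, in one of the slots, foot's underside 78 mm above the worktop. Point: middle of its shaft, 48 mm above the underside. Plate 8 mm thick (its y), shaft 18 mm high, pointing level along its +x, which is the stand's +x at the start; 62 mm long, 69 mm high; foot 46 x 24 x 14 mm, its centre 6 mm ahead (+x). Grasp across the 8 mm from above; next piece 60 mm away
- arrow_tip (a point): point of the arrow head, 40 mm from arrow_center along the arrow's +x
- cassette: flat dark grey imaging cassette, fixed, 240 (x) x 180 (y) x 16 mm high, with a fine white cross at its middle. Origin on the worktop under its centre, z up; the black carrying handle is on its +x short side
- wedge_center (a point): copper step wedge on the same kind of foot, standing in another slot (58 mm high); the point is 30 mm above the foot's underside. To be left alone
- square_center (a point): aluminium filter square, 46 x 44 x 7 mm on the same kind of foot, standing in another slot (66 mm high); the point is 40 mm above the foot's underside. To be left alone
- probe_center (a point): black survey meter probe, about 195 mm long and 23 mm high, lying behind the stand; the point is near its middle. To be left alone
- tweezers_center (a point): stainless tweezers, 118 mm long and 8 mm high, lying on the worktop in front; the point is at their middle. To be left alone
Things that resemble listed ones, but are neither listed nor needed, are in the scene too. There is more than one size of the part that bears arrow_center; the job needs the larger.

How it is judged:
By the outcome, as a careful person would: the job done as asked, in the order asked, and still so for the second after the job is handed in, with the robot touching nothing.
It also fails if it takes over 67 s, if anything falls off the work surface, if the arm or the gripper's body presses on something with over 40 N, if the wrist force passes 120 N, or if a joint passes its speed limit or range.

### The arm

A 6-joint arm with a two-finger parallel gripper is mounted at the origin on the work surface. World frame = base frame: x ahead of the robot, y to its left, z up, the work surface at z = 0. Lengths are in mm, angles in rad, forces in N, time in s.
With the tool pointing down it reaches from about 275 to 1000 mm from the base axis. Payload 8.4 kg.
Tool frame: the origin (TCP) lies midway between the tips of the shut fingers; the grasp point (between the pads) lies 19 mm behind it; z points along the fingers, y is the direction in which the jaws open and shut (so a half turn about z gives the same grasp; the last joint's range is limited). The gripper opens to 85 mm and grips with 20 to 120 N. Pads are 22 mm wide; open, the fingers measure 114 mm over their backs; the gripper's body (76 mm by 85 mm) begins 54 mm behind the grasp point. The pads swing forward as they close: fully open they stand 13 mm farther back than shut.
Start: joints at [1.227, 0.353, 1.633, -0, 1.155, -0.002], TCP at [209.488, 588.848, 206.281] pointing down, gripper open.
Joint ranges: [-2.63, 2.63], [-0.92, 2.1], [0.06, 2.66], [-1.3, 4.44], [0, 2.69], [-3.02, 3.02]. Speed limits (rad/s): [2.22, 2.22, 2.79, 3.14, 3.14, 3.14].

### API

Orientations are given as [roll, pitch, yaw] about the fixed x, y, z axes, in that order (R = Rz(yaw) Ry(pitch) Rx(roll)).
In Python, from rig import r gives the robot as it stands.
- The arm moves only by the tool play_rows, never from a script. Its argument "moves" is a list of rows, each a list of 3 entries, a list of its own where there are three numbers: the turn, a rotation vector about the tool's x, y, z in degrees, then the shift along the tool's x, y, z in mm, then the opening, from 0 (shut) to 1 (fully open). A call has 1 to 20 rows; each row is the pose to reach, as a shift and turn from the pose measured when the call began, along the tool's axes at that moment; what a row does not reach only later rows make up. A row lasts 1/10 s, in which the tool goes at most 50 mm and 8.59 degrees, less where a joint would pass 70% of its speed; a pose out of reach is approached as far as the arm can. A call with a gripper value outside its range is refused whole. The fingers move at their own pace and stop on an object; "newtons" is the grip in N (left out, the last holds). Time passes only in rows, so rows that repeat a pose let the fingers close. It gives the time, the measured TCP pose, the force and the opening at its end, in the units of the state.
- r.sense(): the state, without advancing time (a new reading comes with each control period).
- r.grab_frame(name): name is "side" or "top" or "wrist"; returns a dict with "color" (420x560x3 uint8, red, green, blue), "K" (3x3 intrinsics, pixels), "rvec" (rotation vector, rad) and "tvec" (3), from world to camera coordinates, as OpenCV has them; the wrist camera has in their place "T_tool_cam" (4x4, takes a point from camera to tool coordinates, whose origin is the TCP and whose axes are the flange's). Camera axes: x right, y down, z forward; pixel columns grow to the right and rows downward; lengths in mm; the calibration is good to about 2 mm. A picture is of the moment at which its call begins: read the wrist's pose just before it. There is no depth.
- r.sign_off(): hands the job in, once; it reports no verdict.
Trained networks look in a picture, given as the dict that the camera call returned (one of the last four; its "shot" number tells which), for a name from the list of things; names that differ only in an ending like _2 or _b are one class to them, and where a whole thing is asked for, a point or a joint stands for the part that bears it (a point fixed in the world has none). Each returns a list of dicts, best first, with "conf" (0 to 1); they miss things now and then, are a little off and sometimes report something else, mostly with a low value. They report only what shows in the picture. A call takes as long as a camera call. They do not tell look-alikes from the thing itself.
- r.silhouettes(picture, name): "mask" (420x560 bool, what is visible of it) and "location" ([column, row] in pixels, amid what is visible of it).
The state is a dict: "clock": time; "qpos": joint angles; "qvel": joint speeds; "joint_efforts": joint torques, N m; "eef_pos": TCP position; "tcp_rot": TCP orientation; "contact_force": force on the tool from outside, world axes, zero at the start; "wrist_torque": the same for the moment, N m; "opening": opening from 0.0 (shut) to 1.0 (fully open).
Only numpy, scipy, OpenCV 4.12 (cv2) and the standard library are available. Lean on these libraries where they do the work, as an engineer would, in place of code of your own. Each camera call takes 0.05 s, during which the arm holds its last target.

## Working session

There is one attempt and no reset: what is moved stays moved. The work goes in short steps, Python scripts to look and compute and a tool call to move; the robot and the scene stay as the last step left them, time stands still between calls to the robot, and variables do not carry over. Pictures are saved under pics/ and viewed, and the job is handed in when it is done.

Besides the shell and the picture viewer there is one more tool, called after "Call:" as name(argument=value, ...) on one line, values as JSON. play_rows: Moves the arm, as the interface text tells. Its arguments: {"type":"object","properties":{"moves":{"type":"array"},"newtons":{"type":"number"}},"required":["moves"]}

```bash
mkdir -p pics; ls; cat > h.py <<'E'
import numpy as np,cv2
from rig import r
from scipy.spatial.transform import Rotation as R
def save(f,n): cv2.imwrite('pics/'+n+'.png',f['color'][:,:,::-1])
def cam(f,s=None):
    # returns K, Rwc, t : world->cam
    if 'rvec' in f: 
        return f['K'],cv2.Rodrigues(np.array(f['rvec'],float))[0],np.array(f['tvec'],float).ravel()
    T=np.eye(4);T[:3,:3]=R.from_euler('xyz',s['tcp_rot']).as_matrix();T[:3,3]=s['eef_pos']
    M=np.linalg.inv(T@np.array(f['T_tool_cam']));return f['K'],M[:3,:3],M[:3,3]
def ray(c,p):
    K,Rm,t=c;d=Rm.T@np.linalg.solve(np.array(K),[p[0],p[1],1.]);return -Rm.T@t,d/np.linalg.norm(d)
def onz(c,p,z):
    o,d=ray(c,p);return o+d*(z-o[2])/d[2]
def proj(c,X):
    K,Rm,t=c;q=np.array(K)@(Rm@np.array(X,float)+t);return q[:2]/q[2]
def tri(a,b):
    (o1,d1),(o2,d2)=a,b
    A=np.stack([d1,-d2],1);l=np.linalg.lstsq(A,o2-o1,rcond=None)[0]
    p,q=o1+d1*l[0],o2+d2*l[1];return (p+q)/2,np.linalg.norm(p-q)
E
python3 - <<'E'
from h import *
np.set_printoptions(precision=1,suppress=True)
print(r.sense())
for n in ['side','top','wrist']:
    s=r.sense();f=r.grab_frame(n);save(f,n+'0')
    c=cam(f,s);print(n,-c[1].T@c[2])
    for k in ['stand','knob_grip','arrow_center','cassette','wedge_center','square_center','probe_center','tweezers_center']:
        print(k,[(round(d['conf'],2),np.round(d['location']),int(d['mask'].sum()), onz(c,d['location'],80)) for d in r.silhouettes(f,k)])
E
```

```text
pics
{'clock': 0.0, 'qpos': array([ 1.2,  0.4,  1.6,  0. ,  1.2, -0. ]), 'qvel': array([ 0.,  0., -0.,  0., -0.,  0.]), 'joint_efforts': array([  0. , -60.5, -34.2,  -0. ,   0. ,   0. ]), 'eef_pos': array([209.3, 588.4, 205.6]), 'tcp_rot': array([-3.1, -0. ,  2.8]), 'contact_force': array([-0.3,  0.6, -0.8]), 'wrist_torque': array([ 0.,  0., -0.]), 'opening': 0.9966295730172766}
side [ 314.7 -688.8  642.9]
stand [(0.72, array([265., 188.]), 3591, array([558.4, 102.5,  80. ]))]
knob_grip [(0.8, array([264., 190.]), 3554, array([554.2,  97.5,  80. ]))]
arrow_center [(0.72, array([285., 241.]), 265, array([543.8, -72.8,  80. ])), (0.58, array([272., 171.]), 486, array([592.5, 162.7,  80. ]))]
cassette [(0.94, array([278., 337.]), 13696, array([ 463.4, -274.7,   80. ]))]
wedge_center []
square_center [(0.84, array([266., 154.]), 346, array([602.3, 238.5,  80. ]))]
probe_center [(0.9, array([368., 229.]), 1285, array([706.7, -85.7,  80. ]))]
tweezers_center [(0.73, array([186., 266.]), 362, array([359.4, -84.5,  80. ]))]
top [406.7  -3.7 951.1]
stand [(0.63, array([197., 211.]), 5301, arr
[... 275 characters left out ...]
, array([560.1,   0.7,  80. ]))]
cassette [(0.81, array([392., 258.]), 10673, array([ 478.9, -201.5,   80. ]))]
wedge_center [(0.85, array([176., 193.]), 326, array([600.7, 222.9,  80. ])), (0.26, array([197., 212.]), 5640, array([562.6, 178.9,  80. ]))]
square_center [(0.69, array([205., 202.]), 372, array([584. , 163.8,  80. ]))]
probe_center [(0.93, array([292., 139.]), 1215, array([716.3,  -7.5,  80. ]))]
tweezers_center [(0.53, array([207., 200.]), 385, array([587.9, 160.6,  80. ])), (0.51, array([290., 331.]), 82, array([338.1,  -7. ,  80. ]))]
wrist [144.4 610.4 374.6]
stand []
knob_grip []
arrow_center []
cassette []
wedge_center []
square_center []
probe_center []
tweezers_center []
```

View pics/side0.png

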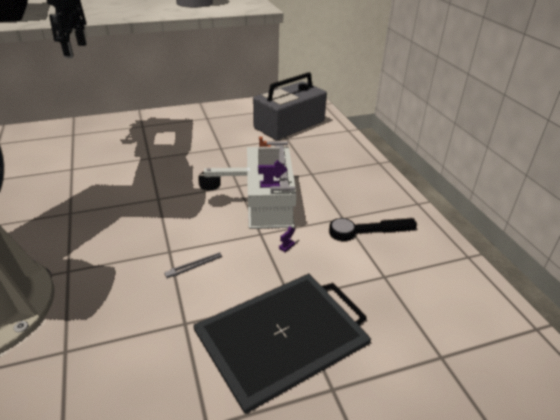

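View pics/top0.png

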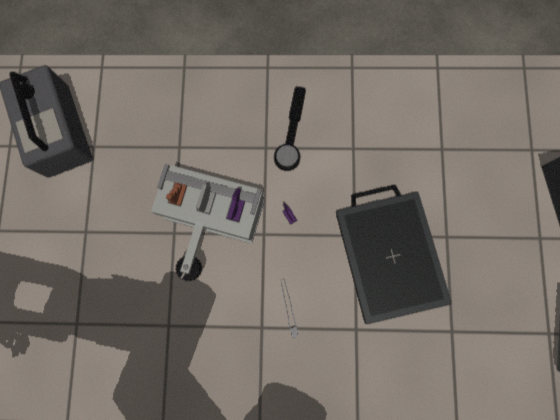

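View pics/wrist0.png

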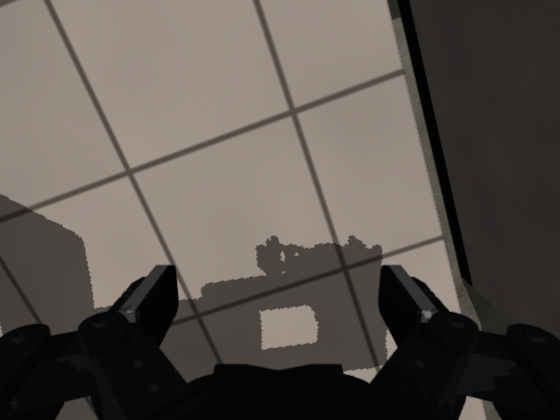

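```bash
python3 - <<'E'
import cv2
a=cv2.imread('pics/top0.png');cv2.imwrite('pics/top0c.png',cv2.resize(a[150:350,130:330],None,fx=3,fy=3,interpolation=2)[:600])
a=cv2.imread('pics/side0.png');cv2.imwrite('pics/side0c.png',cv2.resize(a[120:290,180:400],None,fx=3.5,fy=3.5,interpolation=2)[:600])
a=cv2.imread('pics/top0.png');cv2.imwrite('pics/top0d.png',cv2.resize(a[150:350,300:500],None,fx=3,fy=3,interpolation=2)[:600])
E
```

```text
(no output)
```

View pics/top0c.png

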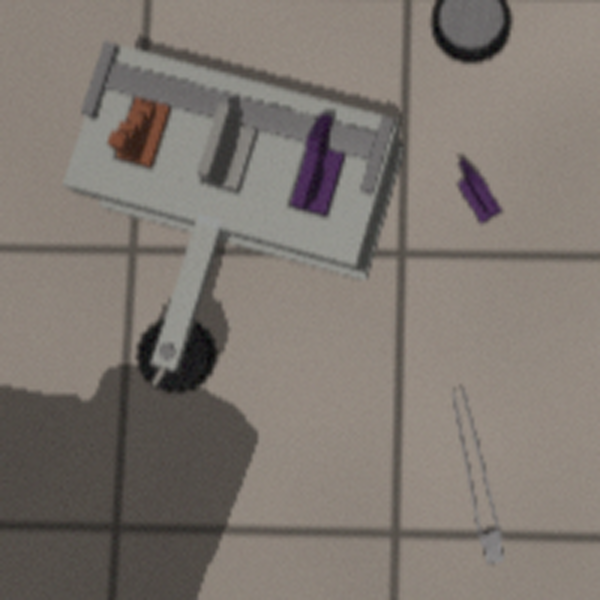

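View pics/side0c.png

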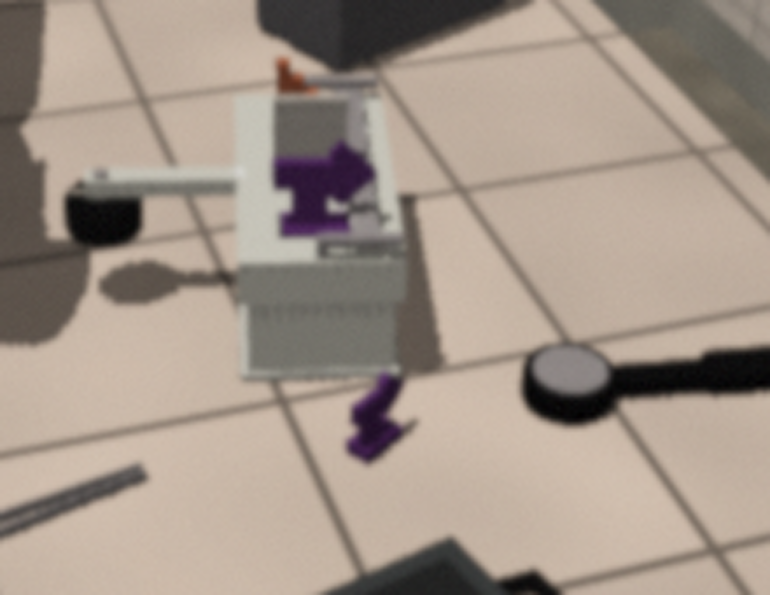

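View pics/top0d.png

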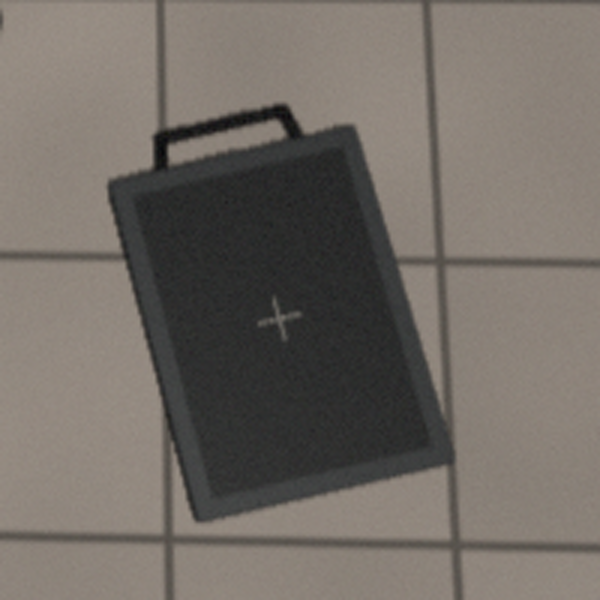

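The scene holds two arrows. The large one stands in the stand's −y slot (top 236,207; side 274,172). The small look-alike lies on the worktop (top 289,213; side 287,238). The one in the stand is wanted: it is locked under the keeper and larger. The handle is at the far (+x) side of the cassette, and the cross is at top (393,257).

```bash
python3 - <<'E'
from h import *
from scipy.optimize import least_squares
np.set_printoptions(precision=1,suppress=True)
ft=r.grab_frame('top');fs=r.grab_frame('side');ct,cs=cam(ft),cam(fs)
T=lambda x,y:(130+x/3,150+y/3)
T2=lambda x,y:(300+x/3,150+y/3)
S=lambda x,y:(180+x/3.5,120+y/3.5)
obs=[(ct,(-50,100,90),T(67,187)),(ct,(-50,-100,90),T(367,269)),(ct,(50,-100,90),T(400,107)),(ct,(-145,0,90),T(163,368)),(ct,(-135,0,62),T(178,355)),
(cs,(-50,-100,90),S(240,265)),(cs,(50,-100,90),S(405,262)),(cs,(-50,100,90),S(237,98))]
def W(p,X,zo=0):
    c,s=np.cos(p[2]),np.sin(p[2]);return np.array([p[0]+c*X[0]-s*X[1],p[1]+s*X[0]+c*X[1],X[2]])
def res(p): return np.concatenate([proj(c,W(p,X))-np.array(u) for c,X,u in obs])
q=least_squares(res,[560,180,-.2],x_scale=[10,10,.1],loss='soft_l1').x;print('stand',q,q[2]);print(res(q).reshape(-1,2))
print('knob',W(q,(-135,0,62)))
print('arrow c',W(q,(0-6,-60,126)),'slot')
obs=[(ct,(120,90,16),T2(108,185)),(ct,(120,-90,16),T2(353,127)),(ct,(-120,-90,16),T2(452,460)),(ct,(-120,90,16),T2(198,518)),(ct,(0,0,16),T2(280,319)),(cs,(0,0,16),(281.5,331))]
q=least_squares(res,[470,-200,.2],x_scale=[10,10,.1]).x;print('cass',q,q[2]);print(res(q).reshape(-1,2))
# arrow triangulation
a=r.silhouettes(ft,'arrow_center');b=r.silhouettes(fs,'arrow_center')
for i in a:
  for j in b: print(i['location'],j['location'],tri(ray(ct,i['location']),ray(cs,j['location'])))
print(r.sense()['tcp_rot'])
E
```

```text
stand [584.6 156.5  -0.3] -0.251334101223913
[[-0.5 -0.8]
 [-2.8 -1.6]
 [ 0.2  3.6]
 [ 1.3 -0.4]
 [ 1.  -0.4]
 [-1.4  0.2]
 [ 0.2  0.1]
 [-1.8 -0.4]]
knob [453.8 190.1  62. ]
arrow c [563.9  99.9 126. ] slot
cass [ 487.7 -217.5    0.2] 0.24425806330948457
[[-0.5 -1.7]
 [ 0.6 -1.7]
 [ 1.7  0.4]
 [-0.5  1.7]
 [-0.8 -0.6]
 [-1.3  0.1]]
[233.8, 207.6] [272.6, 174.8] (array([570.6, 101.2, 111.8]), np.float64(7.938242098656568))
[233.8, 207.6] [285.8, 237.4] (array([612. , 126. , -90.3]), np.float64(13.761299567834959))
[233.8, 207.6] [207.2, 181.3] (array([498.8,  99.8, 132.3]), np.float64(125.80464680059785))
[287.2, 212.8] [272.6, 174.8] (array([543.6,   0.1, 179.9]), np.float64(4.03728284331704))
[287.2, 212.8] [285.8, 237.4] (array([573.2,   0.6,  22.3]), np.float64(1.5513964857711353))
[287.2, 212.8] [207.2, 181.3] (array([481.3,   1.8, 196.1]), np.float64(120.87332092441636))
[-3.1  0.   2.8]
```

```bash
cat >> h.py <<'E'
def W(p,X):
    c,s=np.cos(p[2]),np.sin(p[2]);return np.array([p[0]+c*X[0]-s*X[1],p[1]+s*X[0]+c*X[1],X[2]])
def delta(pos,yaw):
    "shift in current tool axes and rotvec deg to reach down-pointing tool with yaw at pos"
    s=r.sense();Rt=R.from_euler('xyz',s['tcp_rot'])
    sh=Rt.inv().apply(np.array(pos)-s['eef_pos']);rv=(Rt.inv()*R.from_euler('xyz',[np.pi,0,yaw])).as_rotvec(degrees=True)
    print('tcp',np.round(s['eef_pos'],1),np.round(s['tcp_rot'],3),'turn',np.round(rv,1),'shift',np.round(sh,1),'t',s['clock'],'op',s['opening']);
E
python3 - <<'E'
from h import *
np.set_printoptions(precision=2,suppress=True)
s=r.sense();f=r.grab_frame('wrist');c=cam(f,s);print(f['T_tool_cam'],f['K'])
for p in [(280,210),(280,0),(0,210),(560,210),(280,300)]: print(p,onz(c,p,0)-s['eef_pos'])
# where stand points project if tcp at (440,194,260) yaw 2.89
for pos in [(400,200,300),(430,195,300),(470,185,330)]:
    s2=dict(s);s2['tcp_rot']=[np.pi,0,2.89];s2['eef_pos']=np.array(pos);c=cam(f,s2)
    q=[584.6,156.5,-.251]
    print(pos,[proj(c,W(q,X)).round() for X in [(-135,0,62),(50,100,90),(50,-100,90),(-50,-100,90),(-6,-60,126)]])
delta((430,195,300),2.89)
E
```

```text
[[   0.     -0.96   -0.27   68.57]
 [   1.      0.     -0.     -1.51]
 [   0.     -0.27    0.96 -168.35]
 [   0.      0.      0.      1.  ]] [[338.42   0.   277.9 ]
 [  0.   338.42 211.05]
 [  0.     0.     1.  ]]
(280, 210) [  33.92  -11.42 -206.27]
(280, 0) [-167.1    59.69 -206.27]
(0, 210) [ -73.89 -314.8  -206.27]
(560, 210) [ 141.58  291.54 -206.27]
(280, 300) [ 143.33  -50.12 -206.27]
(400, 200, 300) [array([282., 218.]), array([358., 358.]), array([207., 358.]), array([202., 290.]), array([232., 338.])]
(430, 195, 300) [array([280., 194.]), array([357., 338.]), array([203., 338.]), array([198., 267.]), array([228., 316.])]
(470, 185, 330) [array([280., 158.]), array([354., 298.]), array([206., 298.]), array([201., 227.]), array([230., 272.])]
tcp [209.5 588.8 206.3] [3.14 0.   2.8 ] turn [ 0.   0.  -5.2] shift [-339.7 -297.1  -93.7] t 1.6 op 1.000546234091451
```

Call:
play_rows(moves=[[[0,0,-5.2],[-381,-293,-104],1],[[0,0,-5.2],[-381,-293,-104],1],[[0,0,-5.2],[-381,-293,-104],1],[[0,0,-5.2],[-381,-293,-104],1],[[0,0,-5.2],[-381,-293,-104],1],[[0,0,-5.2],[-381,-293,-104],1],[[0,0,-5.2],[-381,-293,-104],1],[[0,0,-5.2],[-381,-293,-104],1],[[0,0,-5.2],[-381,-293,-104],1],[[0,0,-5.2],[-381,-293,-104],1],[[0,0,-5.2],[-381,-293,-104],1],[[0,0,-5.2],[-381,-293,-104],1],[[0,0,-5.2],[-381,-293,-104],1]])

```text
clock: 2.9
eef_pos: [469.6, 185.7, 309.9]
tcp_rot: [-3.142, -0.001, 2.891]
contact_force: [0.3, 0.6, 1.1]
opening: 1.001
```

```bash
python3 - <<'E'
from h import *
s=r.sense();f=r.grab_frame('wrist');save(f,'w1')
import pickle;pickle.dump((s,f),open('w1.pkl','wb'))
a=f['color'][:,:,::-1];cv2.imwrite('pics/w1c.png',cv2.resize(a[130:330,150:400],None,fx=3,fy=3,interpolation=2))
print(s['eef_pos'],s['tcp_rot'],s['clock'])
E
```

```text
[469.59977562 185.67645363 309.94873894] [-3.14156915e+00 -8.14780781e-04  2.89081696e+00] 2.9
```

View pics/w1.png

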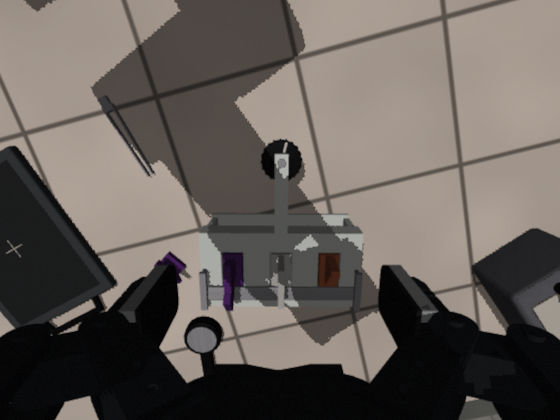

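View pics/w1c.png

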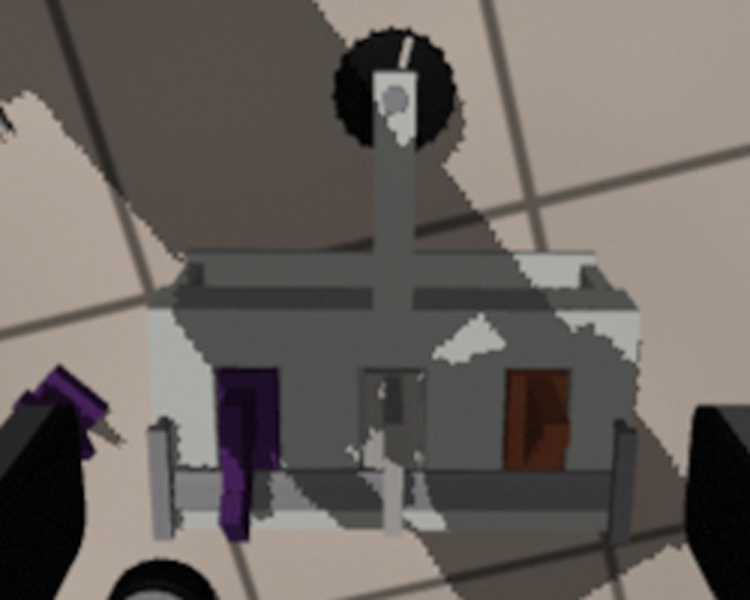

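```bash
cat > fit.py <<'E'
from h import *
from scipy.optimize import least_squares
import pickle
np.set_printoptions(precision=1,suppress=True)
s,f=pickle.load(open('w1.pkl','rb'));c=cam(f,s)
C=lambda x,y:(150+x/3,130+y/3)
obs=[((-50,100,90),C(640,309)),((-50,-100,90),C(148,309)),((-145,-8,90),C(374,71)),((-145,8,90),C(416,71)),((-135,0,91),C(395,99)),((-135,0,75),C(395,93)),
((-24.5,60,90),C(537,369)),((-24.5,-60,90),C(248,369)),((-24.5,0,90),C(392,369))]
def res(p): return np.concatenate([proj(c,W(p,X))-np.array(u) for X,u in obs])
q=least_squares(res,[584,156,-.25],x_scale=[10,10,.1]).x;print('stand',q,q[2]);print(res(q).reshape(-1,2))
print('knob',W(q,(-135,0,62)),'arrow',W(q,(-6,-60,126)), 'tip',W(q,(34,-60,126)),proj(c,W(q,(34,-60,126))))
print('pin z90',onz(c,C(395,99),90), 'knob rim front', proj(c,W(q,(-159,0,75))))
print('cross',onz(c,(14,248),16))
E
python3 fit.py
```

```text
stand [584.6 158.3  -0.3] -0.2533994321634979
[[ 0.2  0.3]
 [-0.5 -0.2]
 [-0.1  0.4]
 [-0.   0.5]
 [-0.1  0. ]
 [-0.2  0.2]
 [ 0.7 -0.3]
 [-0.2 -0.6]
 [ 0.4 -0.5]]
knob [453.9 192.1  62. ] arrow [563.8 101.7 126. ] tip [602.5  91.7 126. ] [230.1 310.4]
pin z90 [454.1 192.2  90. ] knob rim front [281.6 140.7]
cross [ 487.2 -219.9   16. ]
```

```bash
python3 - <<'E'
from h import *
print(r.sense()['qpos'])
delta((453.9,192.1,170),2.888+np.radians(35))
E
```

```text
[ 3.73871430e-01  7.45203208e-02  1.75478957e+00  3.58709602e-04
  1.31302086e+00 -9.47106999e-01]
tcp [469.5 185.9 309.9] [-3.141e+00 -1.000e-03  2.892e+00] turn [  0.   -0.  -34.8] shift [ 16.5   2.1 139.9] t 2.95 op 0.9992623314757176
```

Call:
play_rows(moves=[[[0,0,-34.8],[16.5,2.1,140],1],[[0,0,-34.8],[16.5,2.1,140],1],[[0,0,-34.8],[16.5,2.1,140],1],[[0,0,-34.8],[16.5,2.1,140],1],[[0,0,-34.8],[16.5,2.1,140],1],[[0,0,-34.8],[16.5,2.1,140],1],[[0,0,-34.8],[16.5,2.1,140],1]])

```text
clock: 3.65
eef_pos: [454.4, 192.8, 170.8]
tcp_rot: [3.141, 0.001, -2.787]
contact_force: [0.2, 0.7, -0.2]
opening: 1.002
```

```bash
python3 - <<'E'
from h import *
s=r.sense();f=r.grab_frame('wrist');save(f,'w2');c=cam(f,s)
import pickle;pickle.dump((s,f),open('w2.pkl','wb'))
q=[584.6,158.3,-.2534]
for X in [(-135,0,91),(-145,-8,90),(-145,8,90),(-159,0,75)]: print(proj(c,W(q,X)))
print(s['qpos']);delta((453.9,192.1,40),2.888+np.radians(35))
a=f['color'][:,:,::-1];cv2.imwrite('pics/w2c.png',cv2.resize(a[150:350,180:380],None,fx=3,fy=3,interpolation=2))
E
```

```text
[279.08093086 209.72022121]
[277.96551646 193.02721016]
[295.22069665 204.76761282]
[296.38874855 180.29777691]
[ 3.97948408e-01  1.88788853e-01  1.94550703e+00  5.62867889e-04
  1.00619458e+00 -1.52799207e+00]
tcp [454.4 192.7 170.8] [ 3.141e+00  1.000e-03 -2.786e+00] turn [ 0.   0.1 -0.1] shift [  0.9  -0.4 130.8] t 3.7 op 1.002921830855865
```

View pics/w2.png

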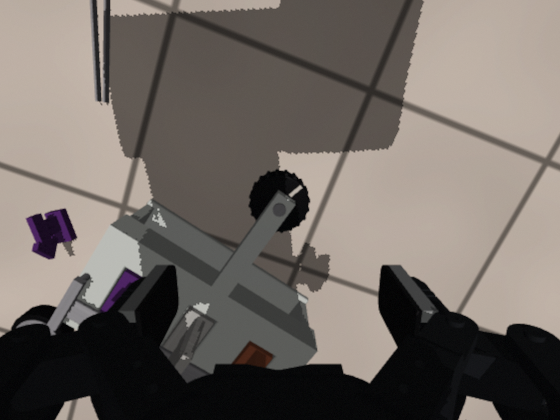

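View pics/w2c.png

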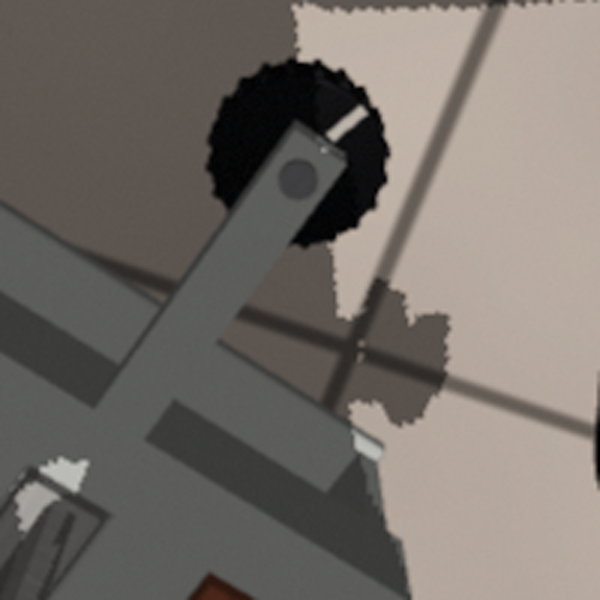

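Call:
play_rows(moves=[[[0,0,0],[0.9,-0.4,45],1],[[0,0,0],[0.9,-0.4,90],1],[[0,0,0],[0.9,-0.4,115],1],[[0,0,0],[0.9,-0.4,131],1],[[0,0,0],[0.9,-0.4,131],1],[[0,0,0],[0.9,-0.4,131],0.45],[[0,0,0],[0.9,-0.4,131],0.45],[[0,0,0],[0.9,-0.4,131],0.45],[[0,0,0],[0.9,-0.4,131],0.45],[[0,0,0],[0.9,-0.4,131],0.45],[[0,0,0],[0.9,-0.4,131],0.45]], newtons=30)

```text
clock: 4.8
eef_pos: [454.6, 193.7, 41.7]
tcp_rot: [3.139, 0.004, -2.788]
contact_force: [-4.9, 7.1, 11.4]
opening: 0.543
```

```bash
python3 - <<'E'
from h import *
s=r.sense();print(s['contact_force'],s['wrist_torque'],s['opening']);delta((453.9,192.1,40),2.888+np.radians(35))
f=r.grab_frame('wrist');save(f,'w3')
E
```

```text
[-4.90216995  7.08112062 11.43170989] [ 1.4965038   0.94032621 -0.05802538] 0.5434015426256268
tcp [454.6 193.7  41.7] [ 3.139  0.004 -2.788] turn [ 0.1  0.2 -0.2] shift [ 1.2 -1.3  1.7] t 4.8 op 0.5434015426256268
```

View pics/w3.png

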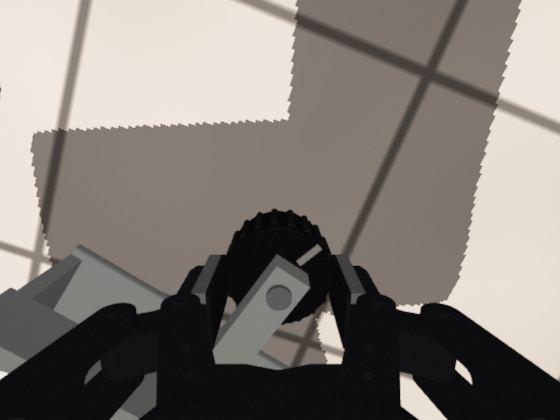

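Call:
play_rows(moves=[[[0,0,7],[0,0,0],0.45],[[0,0,14],[0,0,0],0.45],[[0,0,21],[0,0,0],0.45],[[0,0,28],[0,0,0],0.45],[[0,0,35],[0,0,0],0.45],[[0,0,41],[0,0,0],0.45],[[0,0,47],[0,0,0],0.45],[[0,0,52],[0,0,0],0.45],[[0,0,55],[0,0,0],0.45]])

```text
clock: 5.75
eef_pos: [454.4, 193.5, 42.1]
tcp_rot: [3.137, 0.001, 2.532]
contact_force: [-0.6, -1.5, -6.2]
opening: 0.54
```

```bash
python3 - <<'E'
from h import *
s=r.sense();print(s['contact_force'],s['wrist_torque'],s['opening']);delta((454.6,193.7,41.7),2.888+np.radians(-35))
f=r.grab_frame('wrist');save(f,'w4')
E
```

```text
[-0.60483304 -1.50468386 -6.22471392] [-0.16103758 -0.05854367  0.44735156] 0.5400952042869132
tcp [454.4 193.5  42.1] [3.137e+00 1.000e-03 2.532e+00] turn [ 0.3  0.  14.6] shift [0.  0.3 0.4] t 5.75 op 0.5400952042869132
```

View pics/w4.png

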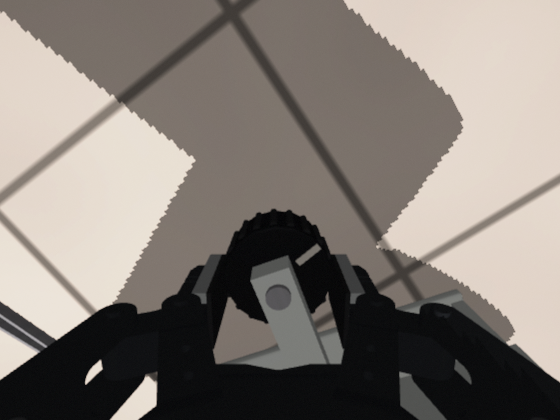

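Call:
play_rows(moves=[[[0,0,3],[0,0,0],0.45],[[0,0,6],[0,0,0],0.45],[[0,0,6],[0,0,0],0.45]])

```text
clock: 6.1
eef_pos: [454.5, 193.3, 42.4]
tcp_rot: [3.137, 0.001, 2.427]
contact_force: [0.9, -2.4, -6.7]
opening: 0.537
```

```bash
python3 - <<'E'
from h import *
s=r.sense();print(s['contact_force'],s['wrist_torque'],s['opening']);delta((454.6,193.7,41.7),2.888+np.radians(-35))
f=r.grab_frame('wrist');save(f,'w5');
a=f['color'][:,:,::-1];cv2.imwrite('pics/w5c.png',cv2.resize(a[190:330,200:360],None,fx=4,fy=4,interpolation=2))
fs=r.grab_frame('side');a=fs['color'][:,:,::-1];cv2.imwrite('pics/s5c.png',cv2.resize(a[130:230,220:330],None,fx=6,fy=6,interpolation=2))
E
```

```text
[ 0.89105184 -2.42616833 -6.74829755] [-0.41889507 -0.2068965   0.20567231] 0.5367091779585047
tcp [454.5 193.3  42.4] [3.137e+00 1.000e-03 2.427e+00] turn [0.3 0.  8.6] shift [0.2 0.4 0.7] t 6.1 op 0.5367091779585047
```

View pics/w5c.png

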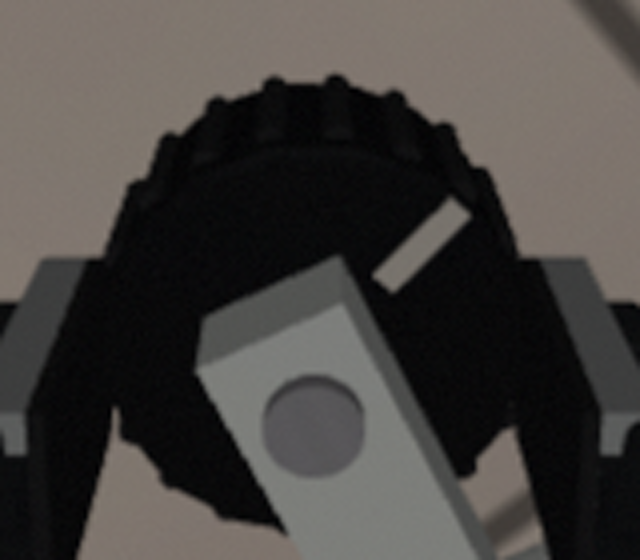

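View pics/s5c.png

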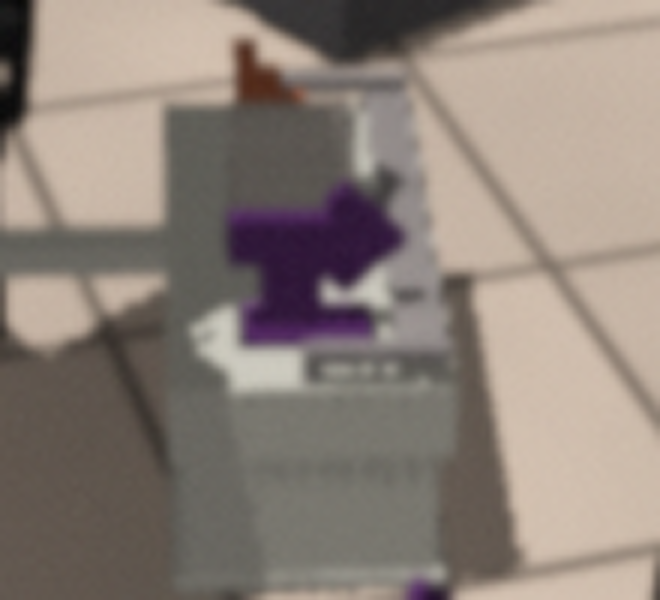

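```bash
cat >> h.py <<'E'
def ind(s,f,px):
    c=cam(f,s);o=np.array([453.9,192.1,75]);a=[]
    v=onz(c,px[1],75)-onz(c,px[0],75);w=(onz(c,px[0],75)+onz(c,px[1],75))/2-o
    print('mark dir rel -x stand deg: seg',np.degrees(np.arctan2(v[1],v[0])+.2534)%360-180,'radial',np.degrees(np.arctan2(w[1],w[0])+.2534)%360-180, np.linalg.norm(w))
E
python3 - <<'E'
from h import *
import pickle
s,f=pickle.load(open('w2.pkl','rb'));ind(s,f,[(180+328/3,150+138/3),(180+366/3,150+108/3)])
s,f=pickle.load(open('w1.pkl','rb'));ind(s,f,[(150+403/3,130+66/3),(150+408/3,130+40/3)])
s=r.sense();f=r.grab_frame('wrist');ind(s,f,[(200+384/4,190+283/4),(200+460/4,190+208/4)])
E
```

```text
mark dir rel -x stand deg: seg -15.918462377609814 radial -15.511212005045792 17.251190793488067
mark dir rel -x stand deg: seg -10.549104302390475 radial -15.262130280918996 16.45962114741123
mark dir rel -x stand deg: seg -69.01471698731814 radial -70.59913231682609 16.666186542342462
```

Opened: the knob mark went from about −15.5° to about −70° (68.75° = 1.2 rad). The grip then slipped against the stop, and the side view shows the keeper clear of the feet. Next I release, rise and go above the arrow.

Call:
play_rows(moves=[[[0,0,0],[0,0,0],0.8],[[0,0,0],[0,0,0],0.8],[[0,0,0],[0,0,0],0.8],[[0,0,0],[0,0,-30],0.8],[[0,0,0],[0,0,-80],0.8],[[0,0,0],[0,0,-130],0.6],[[0,0,-8],[0,0,-170],0.5],[[0,0,-16],[0,0,-200],0.5],[[0,0,-20],[0,0,-200],0.5]])

```text
clock: 7.15
eef_pos: [456.3, 193.9, 247.3]
tcp_rot: [3.132, 0.008, 2.782]
contact_force: [0.1, -0.6, -0.8]
opening: 0.504
```

```bash
python3 - <<'E'
from h import *
delta((520,112,230),2.888)
E
```

```text
tcp [456.3 193.9 247.3] [3.132 0.008 2.782] turn [ 0.6  0.5 -6. ] shift [-88.3 -54.4  17.5] t 7.15 op 0.5038868687696307
```

Call:
play_rows(moves=[[[0.6,0.5,-6],[-44,-27,9],0.5],[[0.6,0.5,-6],[-88.3,-54.4,17.5],0.5],[[0.6,0.5,-6],[-88.3,-54.4,17.5],0.5],[[0.6,0.5,-6],[-88.3,-54.4,17.5],0.5],[[0.6,0.5,-6],[-88.3,-54.4,17.5],0.5]])

```text
clock: 7.65
eef_pos: [519.5, 112.5, 230.0]
tcp_rot: [-3.141, -0.001, 2.887]
contact_force: [-0.1, -0.1, 0.5]
opening: 0.502
```

```bash
python3 - <<'E'
from h import *
import pickle
s=r.sense();f=r.grab_frame('wrist');save(f,'w6');c=cam(f,s);pickle.dump((s,f),open('w6.pkl','wb'))
q=[584.6,158.3,-.2534]
for X in [(-28,-60,135),(34,-60,126),(-6,-60,135),(-6,-60,147),(-24.5,-60,90),(-50,-100,90)]: print(X,proj(c,W(q,X)))
a=f['color'][:,:,::-1];cv2.imwrite('pics/w6c.png',cv2.resize(a[150:350,180:380],None,fx=3,fy=3,interpolation=2))
delta((563.8,101.7,106),2.888)
E
```

```text
(-28, -60, 135) [280.95720154 232.28660171]
(34, -60, 126) [280.81333242 294.28059857]
(-6, -60, 135) [280.93068614 257.04703892]
(-6, -60, 147) [281.03934952 263.01625422]
(-24.5, -60, 90) [280.60541659 220.15706876]
(-50, -100, 90) [237.77492994 194.09661551]
tcp [519.4 112.8 230.1] [-3.141e+00 -1.000e-03  2.888e+00] turn [-0. -0. -0.] shift [-45.8   0.5 124.1] t 7.7 op 0.4976162009111023
```

View pics/w6c.png

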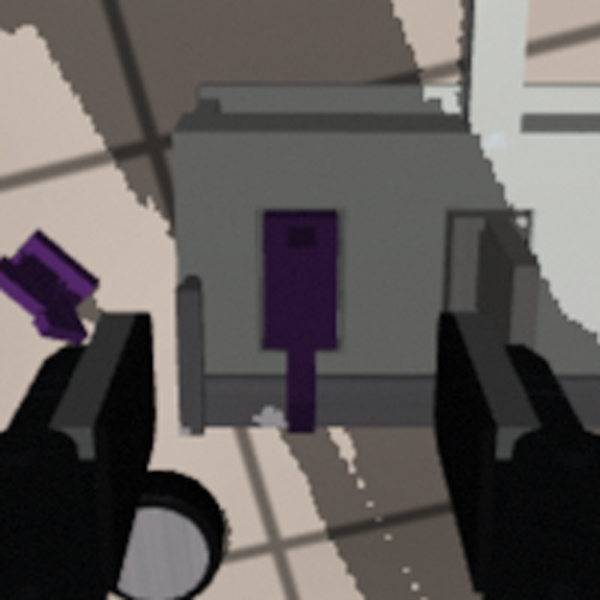

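Call:
play_rows(moves=[[[0,0,0],[-44,0.3,20],0.5],[[0,0,0],[-45.6,0.3,60],0.45],[[0,0,0],[-45.6,0.3,95],0.45],[[0,0,0],[-45.6,0.3,115],0.45],[[0,0,0],[-45.6,0.3,124],0.45],[[0,0,0],[-45.6,0.3,124],0.45],[[0,0,0],[-45.6,0.3,124],0],[[0,0,0],[-45.6,0.3,124],0],[[0,0,0],[-45.6,0.3,124],0],[[0,0,0],[-45.6,0.3,124],0],[[0,0,0],[-45.6,0.3,124],0],[[0,0,0],[-45.6,0.3,124],0]], newtons=30)

```text
clock: 8.9
eef_pos: [564.5, 102.0, 107.6]
tcp_rot: [3.141, 0.001, 2.887]
contact_force: [-0.3, 2.0, 7.4]
opening: 0.074
```

```bash
python3 - <<'E'
from h import *
s=r.sense();f=r.grab_frame('wrist');save(f,'w7');print(s['contact_force'],s['wrist_torque'],s['opening'])
delta((563.8,101.7,106),2.888)
E
```

```text
[-0.34420401  1.95940405  7.41803004] [ 0.28578301  0.15207821 -0.0130535 ] 0.07378273946027308
tcp [564.6 102.  107.6] [3.141e+00 1.000e-03 2.887e+00] turn [ 0.1  0.1 -0. ] shift [ 0.7 -0.5  1.6] t 8.95 op 0.07634043793753126
```

View pics/w7.png

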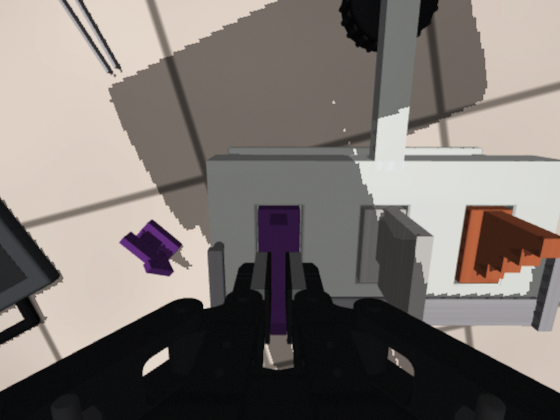

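Call:
play_rows(moves=[[[0,0,0],[0,0,-4],0],[[0,0,0],[0,0,-10],0],[[0,0,0],[0,0,-18],0],[[0,0,0],[0,0,-30],0],[[0,0,0],[0,0,-60],0],[[0,0,0],[0,0,-90],0],[[0,0,0],[0,0,-110],0],[[0,0,0],[0,0,-110],0]])

```text
clock: 9.75
eef_pos: [566.4, 102.3, 221.5]
tcp_rot: [3.138, 0.007, 2.887]
contact_force: [-0.1, 0.3, -1.8]
opening: 0.073
```

```bash
python3 - <<'E'
from h import *
s=r.sense();f=r.grab_frame('wrist');save(f,'w8');print(s['contact_force'],s['wrist_torque'],s['opening'])
f=r.grab_frame('side');a=f['color'][:,:,::-1];cv2.imwrite('pics/s8c.png',cv2.resize(a[80:250,200:400],None,fx=3.5,fy=3.5,interpolation=2))
delta((487.4,-219,130),np.pi+.244)
E
```

```text
[-0.0585545   0.27293367 -1.76503171] [ 0.06595972 -0.05144999 -0.02581578] 0.07277637788612638
tcp [564.4 101.9 217.9] [3.140e+00 2.000e-03 2.887e+00] turn [  0.    0.1 -28.6] shift [  -6.1 -330.1   87.5] t 9.85 op 0.07277182815520987
```

View pics/w8.png

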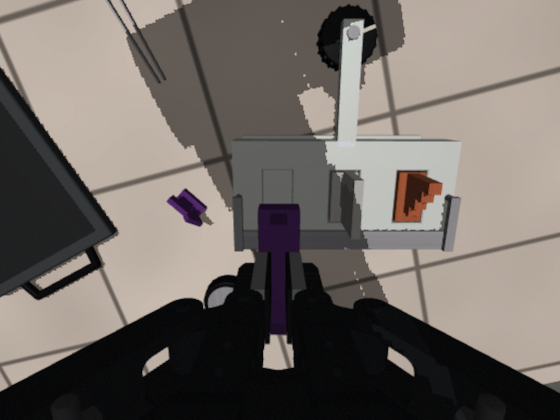

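View pics/s8c.png

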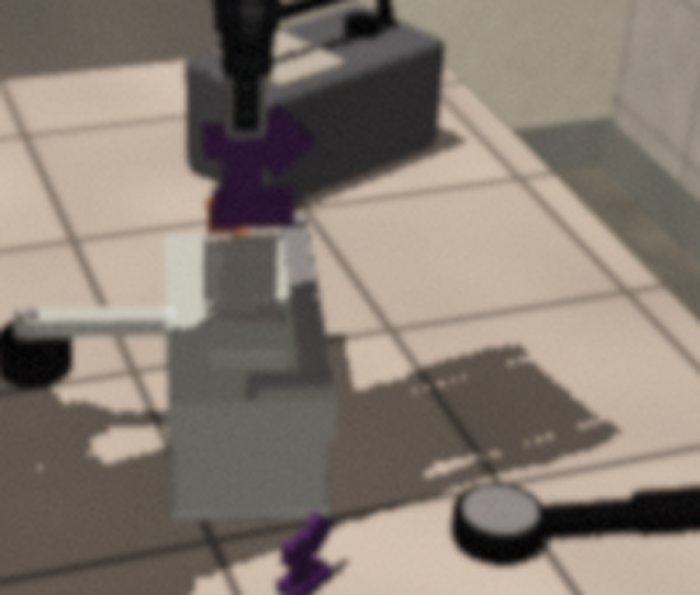

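Call:
play_rows(moves=[[[0,0,-3],[5,-40,-5],0],[[0,0,-7],[10,-80,-5],0],[[0,0,-11],[15,-120,-5],0],[[0,0,-15],[20,-165,-5],0],[[0,0,-19],[25,-210,-5],0],[[0,0,-23],[30,-255,-5],0],[[0,0,-26],[35,-290,-5],0],[[0,0,-28.6],[40,-318,-5],0],[[0,0,-28.6],[40,-330,-5],0],[[0,0,-28.6],[40,-330,-5],0],[[0,0,-28.6],[40,-330,-5],0],[[0,0,-28.6],[40,-330,-5],0]])

```text
clock: 11.05
eef_pos: [442.9, -206.3, 222.0]
tcp_rot: [3.141, 0.002, -2.896]
contact_force: [0.5, 0.2, -0.3]
opening: 0.073
```

```bash
python3 - <<'E'
from h import *
import pickle
s=r.sense();f=r.grab_frame('wrist');save(f,'w9');c=cam(f,s);pickle.dump((s,f),open('w9.pkl','wb'))
print(s['contact_force'],s['opening'])
q=[487.5,-218.5,.244]
for X in [(0,0,16),(120,90,16),(120,-90,16),(-120,-90,16),(-120,90,16)]: print(X,proj(c,W(q,X)))
a=f['color'][:,:,::-1];cv2.imwrite('pics/w9c.png',cv2.resize(a[150:350,180:380],None,fx=3,fy=3,interpolation=2))
delta((487.4,-219,130),np.pi+.244)
E
```

```text
[ 0.47340392  0.15234309 -0.25490778] 0.07263482670843929
(0, 0, 16) [259.47081094 214.27799835]
(120, 90, 16) [332.79249895 306.5081576 ]
(120, -90, 16) [188.71694877 306.34099605]
(-120, -90, 16) [172.67563636 105.09975938]
(-120, 90, 16) [343.18374884 105.3530044 ]
tcp [ 443.  -206.3  222.1] [ 3.141e+00  2.000e-03 -2.896e+00] turn [0.  0.1 0.1] shift [-39.8 -23.2  92.2] t 11.1 op 0.07473421208602472
```

View pics/w9.png

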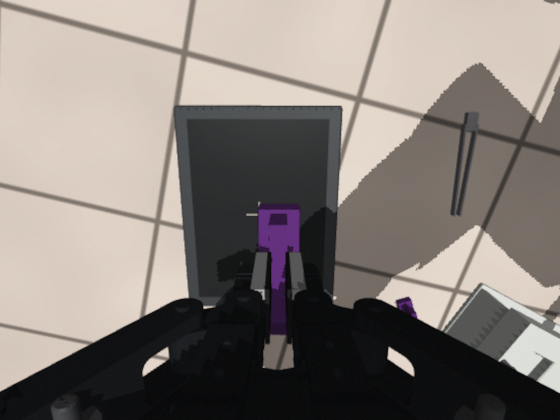

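View pics/w9c.png

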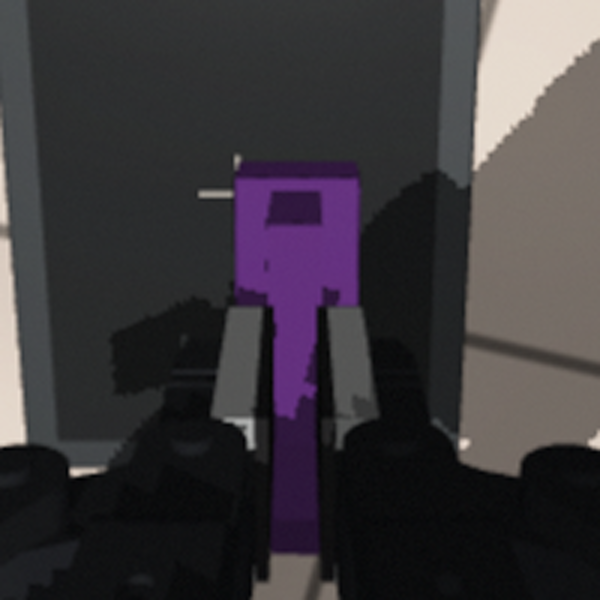

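```bash
python3 - <<'E'
from h import *
import pickle
s,f=pickle.load(open('w9.pkl','rb'));c=cam(f,s);print(onz(c,(259.3,214.7),16))
delta((486,-218.7,50),np.pi+.244)
E
```

```text
[ 488.04161805 -218.57513582   16.        ]
tcp [ 443.  -206.3  222.1] [ 3.141e+00  2.000e-03 -2.896e+00] turn [0.  0.1 0.1] shift [-38.3 -22.6 172.2] t 11.1 op 0.07473421208602472
```

Call:
play_rows(moves=[[[0,0.1,0.1],[-20,-12,30],0],[[0,0.1,0.1],[-38.6,-22.6,70],0],[[0,0.1,0.1],[-38.6,-22.6,115],0],[[0,0.1,0.1],[-38.6,-22.6,150],0],[[0,0.1,0.1],[-38.6,-22.6,165],0],[[0,0.1,0.1],[-38.6,-22.6,170],0],[[0,0.1,0.1],[-38.6,-22.6,170],0],[[0,0.1,0.1],[-38.6,-22.6,170],0]])

```text
clock: 11.9
eef_pos: [487.3, -218.6, 53.3]
tcp_rot: [-3.141, 0.002, -2.897]
contact_force: [0.1, -0.4, -1.4]
opening: 0.074
```

```bash
python3 - <<'E'
from h import *
s=r.sense();print(s['contact_force'],s['opening']);delta((486,-218.7,45.6),np.pi+.244)
f=r.grab_frame('side');a=f['color'][:,:,::-1];cv2.imwrite('pics/s9c.png',cv2.resize(a[230:410,180:380],None,fx=3.3,fy=3.3,interpolation=2))
E
```

```text
[ 0.05961069 -0.44321445 -1.35641548] 0.07361336136415743
tcp [ 487.3 -218.6   53.3] [-3.141e+00  2.000e-03 -2.897e+00] turn [-0.   0.1  0. ] shift [1.3 0.3 7.7] t 11.9 op 0.07361336136415743
```

View pics/s9c.png

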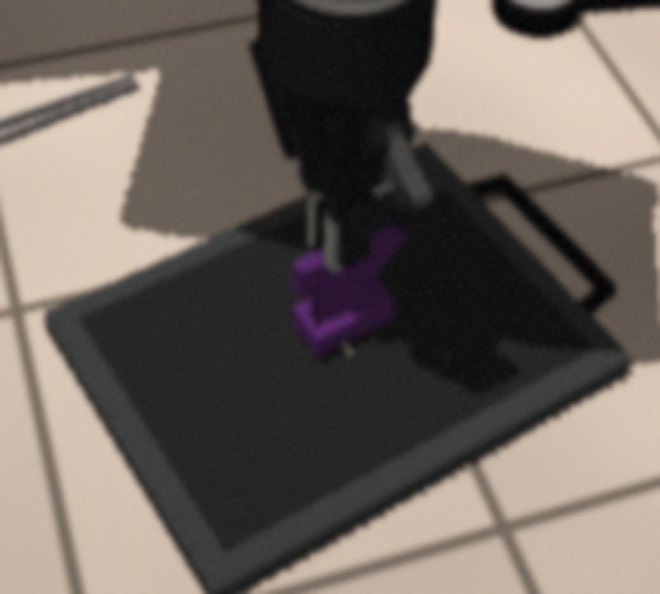

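Call:
play_rows(moves=[[[0,0.1,0],[1,0.3,2],0],[[0,0.1,0],[1,0.3,4],0],[[0,0.1,0],[1,0.3,5.5],0],[[0,0.1,0],[1,0.3,6.5],0],[[0,0.1,0],[1,0.3,7],0],[[0,0.1,0],[1,0.3,7],0]])

```text
clock: 12.55
eef_pos: [486.3, -218.8, 46.4]
tcp_rot: [-3.141, 0.001, -2.897]
contact_force: [-0.1, -1.1, -1.4]
opening: 0.075
```

No contact yet, so I creep down.

Call:
play_rows(moves=[[[0,0,0],[0,0,0.5],0],[[0,0,0],[0,0,1],0],[[0,0,0],[0,0,1],0]])

```text
clock: 12.85
eef_pos: [486.2, -218.8, 45.6]
tcp_rot: [-3.141, 0.0, -2.897]
contact_force: [-1.7, 0.5, 3.9]
opening: 0.073
```

```bash
python3 - <<'E'
from h import *
s=r.sense();print(s['contact_force'],s['wrist_torque'],s['eef_pos'])
E
```

```text
[-1.74808001  0.45315848  3.8612002 ] [0.04705477 0.31364518 0.01123528] [ 486.23818344 -218.78798445   45.63580999]
```

Contact at z = 45.6, as expected. Now I release.

Call:
play_rows(moves=[[[0,0,0],[0,0,0.3],0],[[0,0,0],[0,0,0.3],0.15],[[0,0,0],[0,0,0.3],0.3],[[0,0,0],[0,0,0.3],0.45],[[0,0,0],[0,0,0.3],0.45],[[0,0,0],[0,0,-10],0.45],[[0,0,0],[0,0,-40],0.5],[[0,0,0],[0,0,-85],0.5],[[0,0,0],[30,0,-130],0.5],[[0,0,0],[60,0,-160],0.5],[[0,0,0],[60,0,-160],0.5],[[0,0,0],[60,0,-160],0.5]])

```text
clock: 14.05
eef_pos: [428.2, -233.7, 207.0]
tcp_rot: [-3.139, 0.003, -2.898]
contact_force: [0.2, 0.1, -0.1]
opening: 0.499
```

```bash
python3 - <<'E'
from h import *
import pickle
s=r.sense();f=r.grab_frame('wrist');save(f,'w10');c=cam(f,s);pickle.dump((s,f),open('w10.pkl','wb'))
a=f['color'][:,:,::-1];cv2.imwrite('pics/w10c.png',cv2.resize(a[150:350,180:380],None,fx=3,fy=3,interpolation=2))
q=[488,-218.6,.244]
for X in [(0,0,16),(-22,0,73),(38,0,64),(-19,12,30),(-19,-12,30)]: print(X,proj(c,W(q,X)))
fs=r.grab_frame('side');a=fs['color'][:,:,::-1];cv2.imwrite('pics/s10c.png',cv2.resize(a[230:410,180:380],None,fx=3.3,fy=3.3,interpolation=2))
delta((454.4,193.4,170),2.888-np.radians(35))
E
```

```text
(0, 0, 16) [279.91975634 236.17894307]
(-22, 0, 73) [280.09538677 235.06725669]
(38, 0, 64) [280.00308695 287.41028608]
(-19, 12, 30) [291.16429814 224.00106131]
(-19, -12, 30) [268.77856059 223.99288597]
tcp [ 428.  -233.   205.2] [-3.141  0.    -2.897] turn [ 0.   0.  63.5] shift [-128.7  407.3   35.2] t 14.15 op 0.49983658284486693
```

View pics/w10c.png

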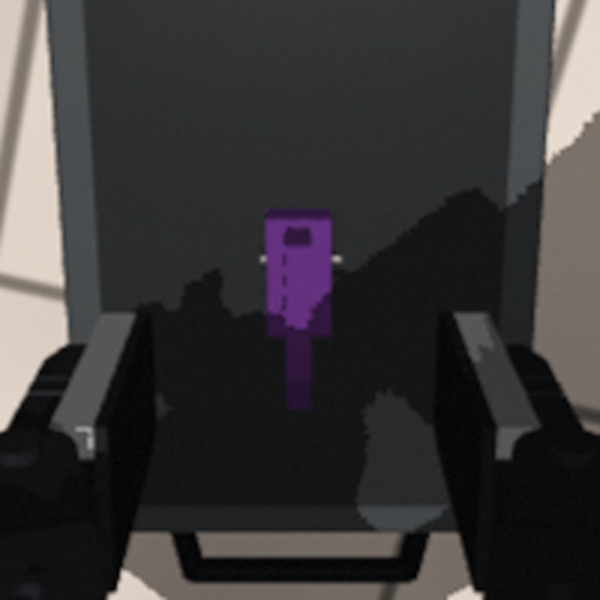

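View pics/s10c.png

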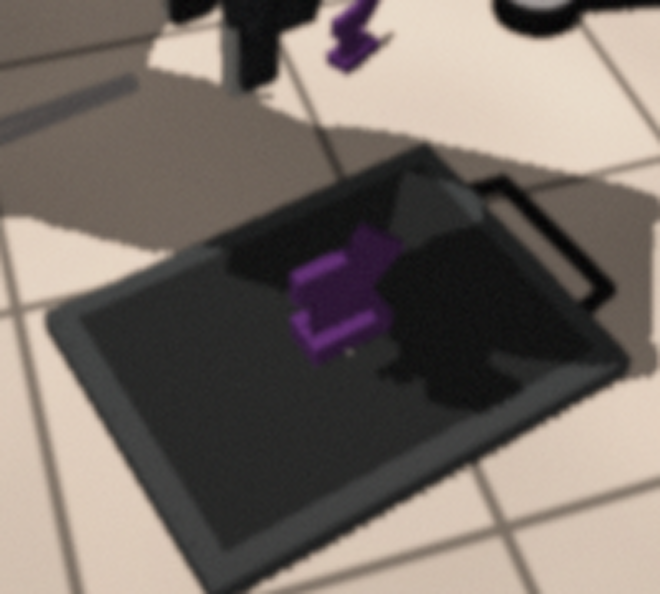

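The arrow stands upright on the cross and points at the handle. Now back to the knob.

Call:
play_rows(moves=[[[0,0,6],[-12,40,0],0.6],[[0,0,12],[-25,80,0],0.9],[[0,0,18],[-38,120,0],0.9],[[0,0,25],[-50,162,0],0.9],[[0,0,32],[-63,204,0],0.9],[[0,0,39],[-77,246,0],0.9],[[0,0,46],[-91,288,0],0.9],[[0,0,53],[-105,332,0],0.9],[[0,0,59],[-118,374,0],0.9],[[0,0,63.5],[-128.7,407.3,15],0.9],[[0,0,63.5],[-128.7,407.3,25],0.9],[[0,0,63.5],[-128.7,407.3,25],0.9],[[0,0,63.5],[-128.7,407.3,25],0.9]])

```text
clock: 15.45
eef_pos: [453.8, 192.8, 179.2]
tcp_rot: [-3.139, -0.0, 2.279]
contact_force: [-0.1, -0.2, -0.3]
opening: 0.9
```

```bash
python3 - <<'E'
from h import *
s=r.sense();f=r.grab_frame('wrist');save(f,'w11');print(s['qpos'])
q=[584.6,158.3,-.2534];c=cam(f,s);print(proj(c,W(q,(-135,0,91))))
delta((454.2,192.8,41),2.888-np.radians(35))
E
```

```text
[ 3.98929019e-01  1.79498396e-01  1.93579287e+00 -4.04271163e-04
  1.02874180e+00 -3.08581316e-01]
[279.52411324 206.15047509]
tcp [454.3 192.6 179.8] [-3.14  -0.     2.278] turn [-0.1 -0.   0. ] shift [  0.2   0.2 138.8] t 15.5 op 0.8981097343628551
```

View pics/w11.png

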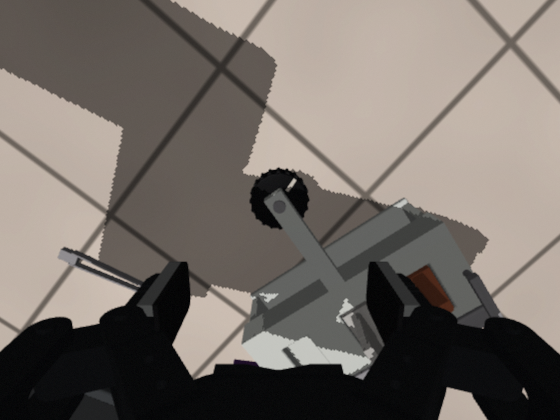

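Call:
play_rows(moves=[[[0,0,0],[0.2,0.2,45],1],[[0,0,0],[0.2,0.2,90],1],[[0,0,0],[0.2,0.2,120],1],[[0,0,0],[0.2,0.2,138],1],[[0,0,0],[0.2,0.2,138],1],[[0,0,0],[0.2,0.2,138],0.45],[[0,0,0],[0.2,0.2,138],0.45],[[0,0,0],[0.2,0.2,138],0.45],[[0,0,0],[0.2,0.2,138],0.45],[[0,0,0],[0.2,0.2,138],0.45],[[0,0,0],[0.2,0.2,138],0.45]])

```text
clock: 16.6
eef_pos: [454.8, 192.7, 43.6]
tcp_rot: [3.141, 0.001, 2.278]
contact_force: [-3.0, -4.0, 12.1]
opening: 0.538
```

```bash
python3 - <<'E'
from h import *
s=r.sense();print(s['contact_force'],s['wrist_torque'],s['opening']);delta((454.2,192.8,41),2.888+np.radians(35))
E
```

```text
[-3.00939533 -4.03647004 12.14133424] [-0.758777    0.48476615  0.00306011] 0.5375645252097623
tcp [454.8 192.7  43.6] [3.141e+00 1.000e-03 2.278e+00] turn [ -0.    0.1 -70. ] shift [ 0.5 -0.4  2.6] t 16.6 op 0.5375645252097623
```

Call:
play_rows(moves=[[[0,0,-7],[0,0,0],0.45],[[0,0,-14],[0,0,0],0.45],[[0,0,-21],[0,0,0],0.45],[[0,0,-28],[0,0,0],0.45],[[0,0,-35],[0,0,0],0.45],[[0,0,-42],[0,0,0],0.45],[[0,0,-49],[0,0,0],0.45],[[0,0,-56],[0,0,0],0.45],[[0,0,-62],[0,0,0],0.45],[[0,0,-66],[0,0,0],0.45],[[0,0,-68],[0,0,0],0.45],[[0,0,-68],[0,0,0],0.45]])

```text
clock: 17.8
eef_pos: [455.2, 193.8, 44.1]
tcp_rot: [3.141, 0.002, -2.818]
contact_force: [0.2, 7.7, -10.1]
opening: 0.532
```

```bash
python3 - <<'E'
from h import *
s=r.sense();print(s['contact_force'],s['wrist_torque'],s['opening']);delta((454.8,192.7,43),2.888+np.radians(38))
f=r.grab_frame('wrist');save(f,'w12');
a=f['color'][:,:,::-1];cv2.imwrite('pics/w12c.png',cv2.resize(a[190:330,200:360],None,fx=4,fy=4,interpolation=2))
E
```

```text
[  0.22175053   7.65703048 -10.12224796] [ 1.23150493 -0.02986982  0.0277362 ] 0.531791327290014
tcp [455.2 193.8  44.1] [ 3.141e+00  2.000e-03 -2.818e+00] turn [ 0.   0.1 -4.9] shift [ 0.8 -0.9  1.1] t 17.8 op 0.531791327290014
```

View pics/w12c.png

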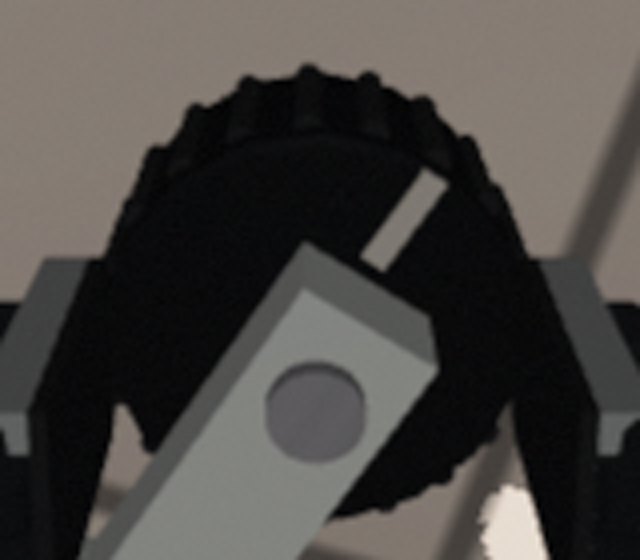

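Call:
play_rows(moves=[[[0,0,-3],[0.4,-0.4,0.5],0.45],[[0,0,-6],[0.4,-0.4,0.5],0.45],[[0,0,-6],[0.4,-0.4,0.5],0.45]])

```text
clock: 18.15
eef_pos: [453.7, 193.4, 44.1]
tcp_rot: [3.14, 0.001, -2.713]
contact_force: [-5.0, 2.9, -1.1]
opening: 0.534
```

```bash
python3 - <<'E'
from h import *
s=r.sense();print(s['contact_force'],s['wrist_torque'],s['opening']);delta((454.8,192.7,43),2.888+np.radians(38))
f=r.grab_frame('wrist');save(f,'w13');
a=f['color'][:,:,::-1];cv2.imwrite('pics/w13c.png',cv2.resize(a[190:330,200:360],None,fx=4,fy=4,interpolation=2))
import pickle;pickle.dump((s,f),open('w13.pkl','wb'))
E
```

```text
[-4.95209937  2.90744778 -1.05741972] [ 0.47960689  0.97952451 -0.39324147] 0.5343558870771277
tcp [453.7 193.4  44.1] [ 3.140e+00  1.000e-03 -2.713e+00] turn [0.1 0.  1.1] shift [-0.8 -1.1  1.1] t 18.15 op 0.5343558870771277
```

View pics/w13c.png

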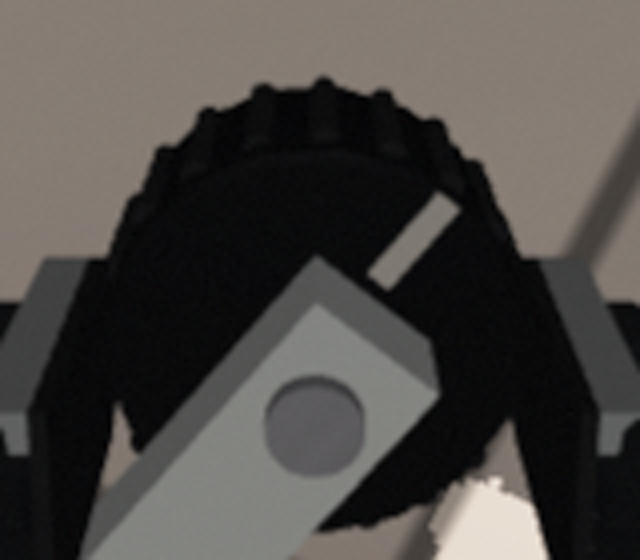

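```bash
python3 - <<'E'
from h import *
import pickle
s,f=pickle.load(open('w13.pkl','rb'));P=lambda x,y:(200+x/4,190+y/4)
ind(s,f,[P(378,280),P(450,202)])
E
```

```text
mark dir rel -x stand deg: seg -0.9422358456595532 radial -1.471493634941595 17.02472103637538
```

Call:
play_rows(moves=[[[0,0,-2],[-0.4,-0.5,0.5],0.45],[[0,0,-2],[-0.4,-0.5,0.5],0.45]])

```text
clock: 18.4
eef_pos: [453.6, 193.4, 44.1]
tcp_rot: [3.139, 0.001, -2.682]
contact_force: [-3.4, 2.5, -0.4]
opening: 0.529
```

```bash
python3 - <<'E'
from h import *
s=r.sense();print(s['contact_force'],s['wrist_torque'],s['tcp_rot'])
E
```

```text
[-3.41823894  2.46434512 -0.37939895] [ 0.53039758  0.76585312 -1.13836441] [ 3.13893962e+00  5.07425778e-04 -2.68154633e+00]
```

Call:
play_rows(moves=[[[0,0,0],[0,0,0],0.85],[[0,0,0],[0,0,0],0.85],[[0,0,0],[0,0,0],0.85],[[0,0,0],[0,0,-30],0.85],[[0,0,0],[0,0,-80],0.85],[[0,0,5],[0,0,-130],0.85],[[0,0,12],[0,0,-180],0.85],[[0,0,20],[0,0,-220],0.85],[[0,0,28],[10,0,-250],0.85],[[0,0,35],[20,0,-260],0.85],[[0,0,38],[20,0,-260],0.85],[[0,0,38],[20,0,-260],0.85]])

```text
clock: 19.6
eef_pos: [436.0, 183.7, 304.8]
tcp_rot: [3.139, 0.0, 2.938]
contact_force: [0.2, 0.3, -0.4]
opening: 0.85
```

```bash
python3 - <<'E'
from h import *
import pickle
s=r.sense();f=r.grab_frame('wrist');save(f,'w14');pickle.dump((s,f),open('w14.pkl','wb'))
a=f['color'][:,:,::-1];cv2.imwrite('pics/w14c.png',cv2.resize(a[130:330,150:400],None,fx=3,fy=3,interpolation=2))
fs=r.grab_frame('side');save(fs,'s14')
ft=r.grab_frame('top');save(ft,'t14')
print(s['eef_pos'],s['clock'],s['contact_force'])
E
```

```text
[436.00469232 183.68723872 304.77013148] 19.6 [ 0.23119427  0.30040082 -0.39829241]
```

View pics/w14c.png

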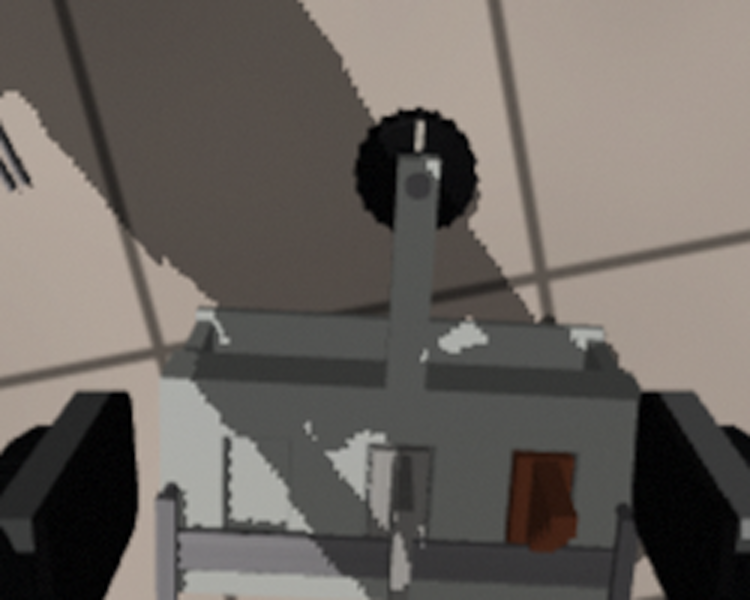

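View pics/s14.png

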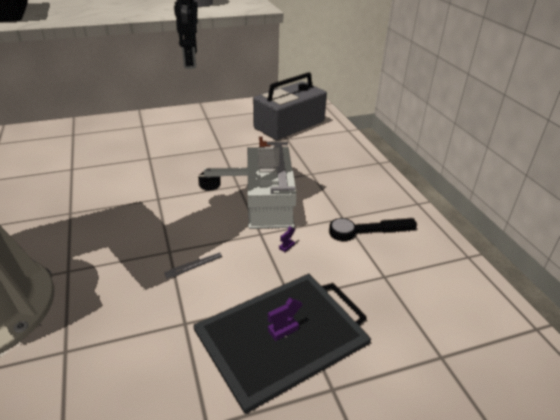

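View pics/t14.png

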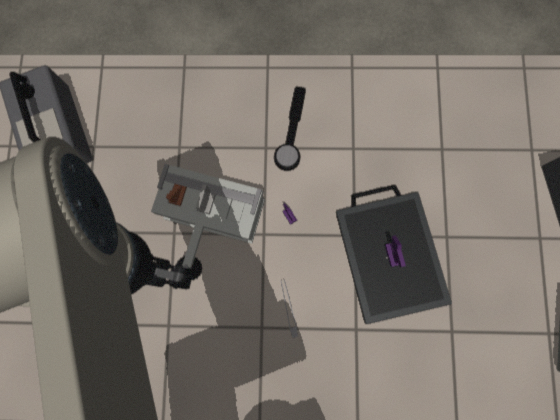

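```bash
python3 - <<'E'
from h import *
import pickle
s,f=pickle.load(open('w14.pkl','rb'));P=lambda x,y:(150+x/3,130+y/3)
ind(s,f,[P(419,150),P(421,122)])
print(r.sign_off())
E
```

```text
mark dir rel -x stand deg: seg -0.6505990990554551 radial -1.9203576292405558 16.43638090601425
the job is handed in; nothing more can be done
None
```

I completed the job in order and handed it in at about 19.6 s, well inside the 67 s limit. I turned the knob clockwise to its open stop, lifted the large arrow out of the −y slot, and set it upright on the cassette's cross pointing at the handle. I then turned the knob back to its closed stop and withdrew the arm.

- **Knob opened:** the white mark on the knob went to about −70°, where 1.2 rad is 68.75°, and the grip then slipped against the stop. The pictures show the keeper clear of the feet before I lifted.
- **Arrow placed:** I felt contact at the expected height (TCP z 45.6 mm) before opening the fingers. The pictures afterwards show it standing on the cross within about 2–3 mm. I set the shaft's middle about 2 mm short of the cross on purpose, so that both the shaft and its foot lie close to the middle.
- **Knob closed:** the wrist torque rose to 1.1 Nm against the stop. With the gripper away, the mark reads −0.7° to −1.9°, which is zero within the measuring error. The last wrist picture shows the keeper over the rear ends of the slots.
- **Left alone:** the wedge, square, probe, tweezers and the small look-alike arrow look unmoved in the last side and top pictures. I compared these by eye, not by measurement.

No check failed. My first estimate of the stand's pose from the fixed cameras was up to about 3.6 pixels off in places. I replaced it with a wrist-camera fit that agreed to within a pixel.

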